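# Load the reagent cartridge into its dock

## Task

Take the green reagent cartridge and slide it lengthwise into the bay at the front of the white dock, pushing until it comes up against the stop hidden inside. Let go and leave it lying flat there, fully home, and do not disturb the green tube rack or the pink bottle.

Things in the scene. Friction and masses are not known exactly. Their poses are not given: they have to be found in the camera images.
- cartridge: plain smooth green box, 50 mm wide (x), 100 long (y), 55 high (z), about 0.15 kg, loose, lying flat on the worktop. Origin: centre of its underside. Both ends are alike: either may go in first. The hidden rigid stop in the dock's bay is 55 mm behind the mouth (dock x = +10 mm), so when fully home its origin is at dock x = -40 mm and 45 mm of it stick out
- dock: white instrument fixed to the worktop, 90 deep (x) x 100 wide (y) x 70 mm high, small display on its roof. Origin: centre of its underside. Its front, at x = -45 mm, roughly faces the robot; from the mouth there a blind bay runs along +x, 60 mm wide and 60 high, centred on y = 0, floorless (the cartridge slides on the worktop), with black lead-ins widening it to 74 mm at the mouth
- tube_rack: bystander: a green tube rack with wells and a few small tubes in it, 68 x 165 x 56 mm, long along its y, loose, at the far right of the work. Origin: centre of its underside. Between it and the dock stands a fixed stack of clear plates, 160 mm high (world x 0.54 to 0.66 m, y -0.18 to -0.02 m): carry the cartridge over it or in front of it
- pink_bottle: bystander: a round bottle of pink liquid with a blue cap, 80 mm in diameter, 141 mm high, loose, standing at the left. Origin at the centre of its underside
Not all that is in view belongs to the job. Leave any purple or yellow look-alike of the dock alone.

How it is judged:
By the outcome, as a careful person would: the job done as asked, in the order asked, and still so for the second after the job is handed in, with the robot touching nothing.
It also fails if it takes over 50 s, if anything falls off the work surface, if the arm or the gripper's body presses on something with over 40 N, if the wrist force passes 120 N, or if a joint passes its speed limit or range.

## Robot

A 7-joint arm with a two-finger parallel gripper is mounted at the origin on a cart in front of the work surface, level with it; the furniture and walls round the work are solid. World frame = base frame: x ahead of the robot, y to its left, z up, the work surface at z = 0. Lengths are in m, angles in rad, forces in N, time in s.
With the tool pointing down it reaches from about 0.4 to 0.85 m from the base axis. Payload 10.4 kg.
Tool frame: the origin (TCP) lies on the centre line of the jaws, within the pads' length; the fingertips stand r.tip_extent ahead of it and the grasp point (between the pads) lies 3 mm ahead of it (r.tip_extent is the distance from the TCP to the fingertips, in m); z points along the fingers, y is the direction in which the jaws open and shut (so a half turn about z gives the same grasp; the last joint's range is limited). The gripper opens to 87 mm and grips with 3 to 60 N. Pads are 19 mm wide; open, the fingers measure 117 mm over their backs; the gripper's body (75 mm by 190 mm) begins 51 mm behind the grasp point.
Start: joints at [-1.192, 0.332, -0.065, 1.46, 0.022, 1.35, -0.088], TCP at [0.244, 0.575, 0.245] pointing down, gripper open.
Joint ranges: [-2.6, 2.6], [-0.5, 2.12], [-1.47, 1.34], [0.16, 2.42], [-1.27, 4.41], [0.06, 2.06], [-2.6, 2.6]. Speed limits (rad/s): [2.22, 2.22, 2.79, 2.79, 3.14, 3.14, 3.14].

## Interface

Orientations are given as a unit quaternion [x, y, z, w].
In Python, from bench import r gives the robot as it stands. The module is installed in compiled form; this text tells all that it offers.
- The arm moves only by the shell command python3 -m jog 'ROWS' [FORCE]. ROWS is JSON, a list of rows, each a list of 5 numbers: the shift along the tool's x, y, z in cm, then the turn about the tool's z in rad, then the closure, from 0 (fully open) to 1 (shut). A call has exactly 10 rows; each row shifts and turns the pose as measured when the row begins, along the tool's axes as they then stand; what a row does not reach is not made up. A row lasts 1/10 s, in which the tool goes at most 50 mm and 8.59 degrees, less where a joint would pass 70% of its speed; a pose out of reach is approached as far as the arm can. A call with a gripper value outside its range is refused whole. The fingers move at their own pace and stop on an object; FORCE is the grip in N (left out, the last holds). Time passes only in rows, so rows that do not move let the fingers close, or fill a call up. It gives the time, the measured TCP pose, the force and the opening at its end, in the units of the state.
- r.read_state(): the state, without advancing time (a new reading comes with each control period).
- r.camera(name): name is "side" or "top"; returns a dict with "pixels" (384x512x3 uint8, red, green, blue), "fx", "fy", "cx", "cy" (pixels), "k1" (the pictures are not rectified: a ray, as slopes to the right and down, at radius r is drawn at 1 + k1 r^2 times it, then the intrinsics apply), "camera_from_world" (4x4, takes a point from world to camera coordinates). Camera axes: x right, y up, looking along -z (the intrinsics and any distortion apply to the point x, -y, -z); pixel columns grow to the right and rows downward; lengths in m; the calibration is good to about 2 mm. A picture is of the moment at which its call begins. There is no depth.
- r.close_job(): hands the job in, once; it reports no verdict.
The state is a dict: "time": time; "joint_positions": joint angles; "joint_vel": joint speeds; "joint_torque": joint torques, N m; "ee_pos": TCP position; "eef_rot": TCP orientation; "ft_force": force on the tool from outside, world axes, zero at the start; "torque": the same for the moment, N m; "width": finger opening in m.
Only numpy, scipy, OpenCV 4.12 (cv2) and the standard library are available. Lean on these libraries where they do the work, as an engineer would, in place of code of your own. Each camera call takes 0.05 s, during which the arm holds its last target. There are 200 camera calls.

## Working session

There is one attempt and no reset: what is moved stays moved. The work goes in short steps, Python scripts to look and compute and a shell command to move; the robot and the scene stay as the last step left them, time stands still between calls to the robot, and variables do not carry over. Pictures are saved under pics/ and viewed, about 8 in all and at most 12, crops included, and the job is handed in when it is done.

```bash
mkdir -p pics; cat > h.py <<'E'
import numpy as np,cv2
from bench import r
def shot(n,f):
    c=r.camera(n); cv2.imwrite('pics/'+f,c['pixels'][:,:,::-1]); return c
def ray(c,u,v):
    d=np.array([(u-c['cx'])/c['fx'],(v-c['cy'])/c['fy']]);s=d.copy()
    for _ in range(30): s=d/(1+c['k1']*(s@s))
    T=np.array(c['camera_from_world']);R=T[:3,:3]
    return -R.T@T[:3,3], R.T@np.array([s[0],-s[1],-1])
def onz(c,u,v,z):
    o,d=ray(c,u,v); return o+d*(z-o[2])/d[2]
def proj(c,p):
    T=np.array(c['camera_from_world']);q=T[:3,:3]@np.array(p)+T[:3,3]
    s=np.array([q[0],-q[1]])/-q[2]; s=s*(1+c['k1']*(s@s))
    return s*[c['fx'],c['fy']]+[c['cx'],c['cy']]
E
python3 - <<'E'
from h import *
for n in('top','side'):
    c=shot(n,n+'0.png'); print(n,ray(c,256,192))
print(r.read_state(),r.tip_extent)
a=cv2.imread('pics/top0.png');b=cv2.imread('pics/side0.png')
E
```

```text
top (array([0.39935335, 0.02830057, 1.34502769]), array([ 9.16000603e-02, -9.62780370e-04, -9.95818927e-01]))
side (array([ 0.27256597, -1.05972472,  0.75242493]), array([ 0.20135746,  0.81105376, -0.54962006]))
{'time': 0.1, 'joint_positions': array([-1.19161959,  0.33281472, -0.06470624,  1.46085032,  0.02155972,
        1.34990109, -0.08852549]), 'joint_vel': array([-1.98025187e-03, -2.66691807e-03,  8.82694776e-04, -1.06241774e-04,
       -2.53109825e-04,  3.34312018e-06, -3.70878754e-06]), 'joint_torque': array([ 1.82839070e-03, -6.24542212e+01,  2.46594648e-02, -3.90716457e+01,
       -6.14408799e-02,  3.66505457e-02,  1.19772703e-04]), 'ee_pos': array([0.24427119, 0.57494257, 0.24383306]), 'eef_rot': array([ 1.99544465e-01,  9.79888563e-01, -6.28905566e-04, -1.19735906e-04]), 'ft_force': array([-0.13785292,  0.45049915, -1.10509666]), 'torque': array([-0.00508336, -0.00351509,  0.00551062]), 'width': 0.08694836474375023} 0.022
```

View pics/top0.png

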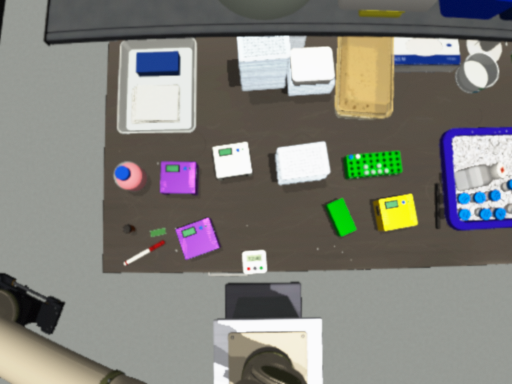

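View pics/side0.png

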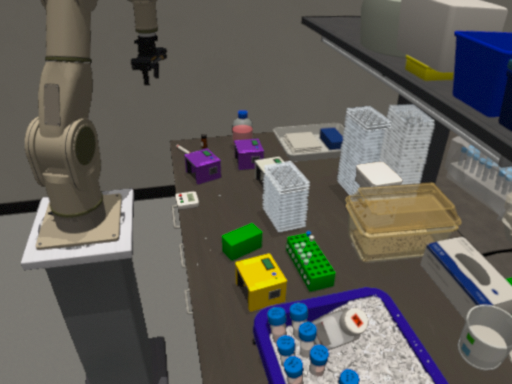

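Top view: the cartridge is the plain green box at (341,217). It could be confused with the green rack with wells (374,165) or the small green bits (158,232). The dock is the white box with a display at (232,160). Its look-alikes are purple (178,178) and (197,238), yellow (397,212), a white timer (255,262) and white lidded boxes (311,65). Next I'll measure both and check in one crop.

```bash
python3 - <<'E'
from h import *
c=r.camera('top');im=c['pixels'][:,:,::-1].copy();hsv=cv2.cvtColor(im,cv2.COLOR_BGR2HSV)
def meas(m,z,name):
    cs,_=cv2.findContours(m,cv2.RETR_EXTERNAL,cv2.CHAIN_APPROX_NONE);k=max(cs,key=cv2.contourArea)
    P=np.array([onz(c,u,v,z)[:2] for u,v in k[:,0]],np.float32)*1000
    R=cv2.minAreaRect(P);b=cv2.boxPoints(R)
    print(name,R,'\n',b.round(1).tolist(),'px',cv2.boundingRect(k))
def win(m,x0,x1,y0,y1):
    o=np.zeros_like(m);o[y0:y1,x0:x1]=m[y0:y1,x0:x1];return o
g=cv2.inRange(hsv,(50,120,60),(70,255,255))
meas(win(g,315,365,190,245),.055,'cart all');
g2=cv2.inRange(hsv,(50,120,150),(70,255,255));meas(win(g2,315,365,190,245),.055,'cart bright')
w=cv2.inRange(hsv,(0,0,140),(180,60,255));w=cv2.morphologyEx(win(w,205,260,135,185),cv2.MORPH_CLOSE,np.ones((5,5)))
meas(w,.07,'dock all');w2=cv2.inRange(hsv,(0,0,225),(180,60,255));meas(cv2.morphologyEx(win(w2,205,260,135,185),cv2.MORPH_CLOSE,np.ones((7,7))),.07,'dock bright')
a=cv2.resize(im[130:250,205:265],None,fx=5,fy=5,interpolation=2);b=cv2.resize(im[130:250,310:400],None,fx=5,fy=5,interpolation=2)
cv2.imwrite('pics/crop.png',np.hstack([a,b]))
E
```

```text
cart all ((443.1106262207031, -213.19281005859375), (104.57218170166016, 58.58100891113281), 22.842819213867188) 
 [[383.6000061035156, -206.5], [406.29998779296875, -260.5], [502.70001220703125, -219.89999389648438], [479.8999938964844, -165.89999389648438]] px (326, 198, 31, 39)
cart bright ((444.06414794921875, -215.84413146972656), (99.08098602294922, 50.11896896362305), 22.737640380859375) 
 [[388.70001220703125, -211.89999389648438], [408.1000061035156, -258.1000061035156], [499.3999938964844, -219.8000030517578], [480.1000061035156, -173.60000610351562]] px (328, 198, 28, 38)
dock all ((610.8278198242188, 94.197998046875), (94.20425415039062, 103.43588256835938), 7.884537220001221) 
 [[557.0999755859375, 139.0], [571.2999877929688, 36.5], [664.5999755859375, 49.400001525878906], [650.4000244140625, 151.89999389648438]] px (212, 141, 40, 38)
dock bright ((610.8884887695312, 94.12452697753906), (88.25769805908203, 98.0698013305664), 7.798947811126709) 
 [[560.5, 136.6999969482422], [573.7999877929688, 39.599998474121094], [661.2999877929688, 51.5], [648.0, 148.6999969482422]] px (213, 142, 39, 35)
```

View pics/crop.png

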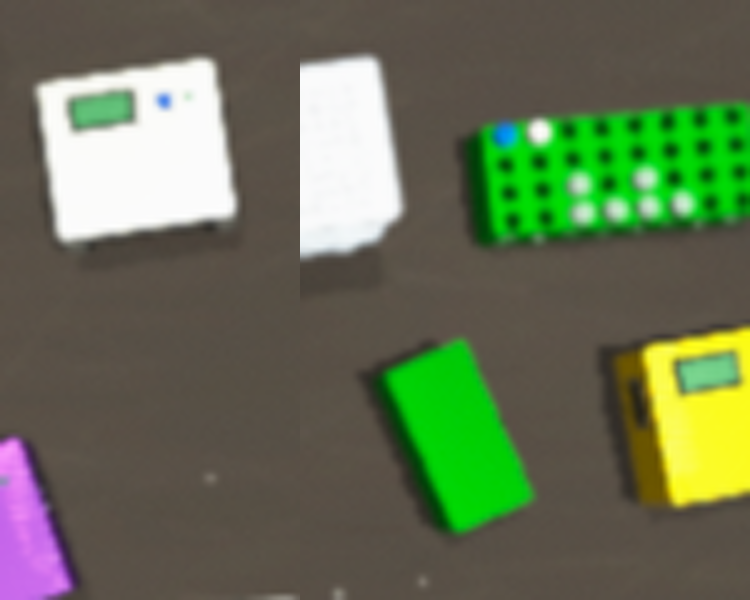

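The crop confirms the choice: the plain green cartridge is at (341,217) and the white dock at (232,160), with black lead-ins on its robot-side edge. The cartridge centre is (444,-216) mm with its long axis at 22.8°. The dock centre is (611,94) mm at yaw 7.8°. Fully home puts the cartridge at (571,89). I'll grip it 35 mm behind its centre, at TCP (412,-229).

```bash
cat > to.py <<'E'
import sys;from h import *;from scipy.spatial.transform import Rotation as Ro
def to(x,y,z,jaw):  # mm, deg (jaw axis direction)
    s=r.read_state();M=Ro.from_quat(s['eef_rot']).as_matrix()
    d=M.T@(np.array([x,y,z])/10-s['ee_pos']*100)
    a=np.degrees(np.arctan2(M[1,1],M[0,1]));e=(jaw-a+180)%360-180
    print('t',round(s['time'],2),'pos',(s['ee_pos']*1000).round(1),'jaw',a.round(2),'cm',d.round(2),'turn',round(-np.radians(e),3),'F',s['ft_force'].round(1),'w',round(s['width']*1000,1),'tilt',M[2,2].round(4),'j',s['joint_positions'].round(2))
if __name__=='__main__': to(*map(float,sys.argv[1:]))
E
python3 -m jog '[[-3.8,-2.3,0,0,0],[-3.8,-2.3,0,0,0],[-3.8,-2.3,0,0,0],[-3.8,-2.3,0,0,0],[-3.8,-2.3,0,0,0],[-3.8,-2.3,0,0,0],[-3.8,-2.3,0,0,0],[-3.8,-2.3,0,0,0],[-3.8,-2.3,0,0,0],[0,0,0,0,0]]' 30
python3 to.py 412 -229 240 -67.2
```

```text
time: 1.15
ee_pos: [0.4844, 0.2378, 0.2406]
eef_rot: [0.198, 0.98, -0.002, -0.002]
ft_force: [-0.0, -0.3, -0.2]
width: 0.0872
t 1.15 pos [484.4 237.8 240.6] jaw 67.2 cm [-11.41 -45.84   0.26] turn 2.346 F [-0.  -0.3 -0.2] w 87.2 tilt -1.0 j [-0.72  0.15  0.2   1.7  -0.03  1.3   0.66]
```

```bash
python3 -m jog '[[-1.1,-4.6,0,0,0],[-1.1,-4.6,0,0,0],[-1.1,-4.6,0,0,0],[-1.1,-4.6,0,0,0],[-1.1,-4.6,0,0,0],[-1.1,-4.6,0,0,0],[-1.1,-4.6,0,0,0],[-1.1,-4.6,0,0,0],[-1.1,-4.6,0,0,0],[-1.1,-4.6,0,0,0]]'>/dev/null
python3 -m jog '[[0,0,0,0.15,0],[0,0,0,0.15,0],[0,0,0,0.15,0],[0,0,0,0.15,0],[0,0,0,0.15,0],[0,0,0,0.15,0],[0,0,0,0.15,0],[0,0,0,0.15,0],[0,0,0,0.15,0],[0,0,0,0.15,0]]'>/dev/null
python3 to.py 412 -229 120 -67.2
```

```text
t 3.15 pos [ 402.  -238.7  240. ] jaw -18.46 cm [ 1.26  0.69 12.  ] turn 0.851 F [ 0.1 -0.6 -0.2] w 87.2 tilt -1.0 j [-0.23 -0.05  0.65  1.89  0.03  1.29  0.09]
```

```bash
python3 -m jog '[[0,0,0,0.145,0],[0,0,0,0.145,0],[0,0,0,0.145,0],[0,0,0,0.145,0],[0,0,0,0.145,0],[0,0,0,0.145,0],[0,0,3,0,0],[0,0,3,0,0],[0,0,3,0,0],[0,0,0,0,0]]'>/dev/null
python3 to.py 412 -229 120 -67.2
```

```text
t 4.15 pos [ 403.  -234.3  147.2] jaw -70.32 cm [ 1.03 -0.19  2.72] turn -0.055 F [-0.8  1.1  0.3] w 87.0 tilt -1.0 j [-0.19  0.06  0.64  2.01 -0.04  1.09 -0.76]
```

```bash
python3 -m jog '[[0.5,-0.1,1,-0.055,0],[0.5,-0.1,1,0,0],[0,0,1,0,0],[0,0,0,0,0],[0,0,0,0,0],[0,0,0,0,0],[0,0,0,0,0],[0,0,0,0,0],[0,0,0,0,0],[0,0,0,0,0]]'>/dev/null
python3 to.py 412 -229 38 -67.2; python3 -c "
from h import *
c=shot('side','s1.png');a=cv2.imread('pics/s1.png')[130:330,170:370];cv2.imwrite('pics/s1c.png',cv2.resize(a,None,fx=3,fy=3))"
```

```text
t 5.15 pos [ 414.2 -229.2  121.1] jaw -67.35 cm [-0.21 -0.11  8.31] turn -0.003 F [-0.  -0.  -0.1] w 87.1 tilt -1.0 j [-0.18  0.11  0.63  2.03 -0.08  1.02 -0.69]
```

View pics/s1c.png

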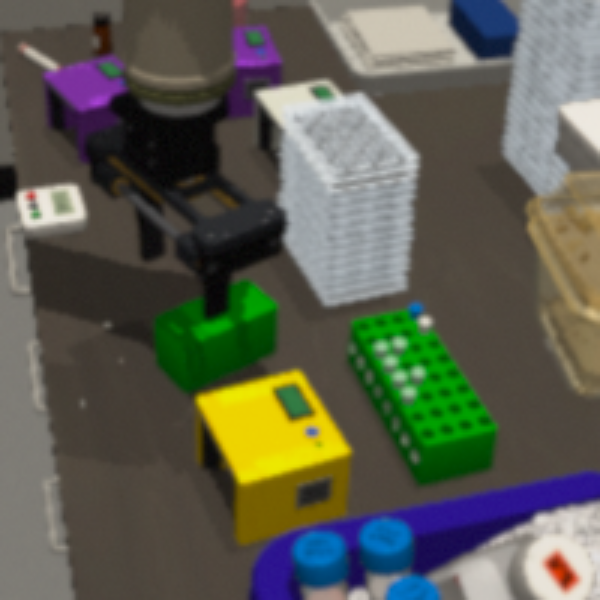

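The gripper hangs over the rear half of the cartridge, with the near finger beside it (crop ≈ (215,290)). The yellow box is close, but the gripper body stays about 90 mm up and clears it. I'll descend to TCP z = 42 mm.

```bash
python3 -m jog '[[-0.2,-0.1,1.5,0,0],[0,0,1.5,0,0],[0,0,1.5,0,0],[0,0,1.5,0,0],[0,0,1,0,0],[0,0,0.8,0,0],[0,0,0,0,0],[0,0,0,0,0],[0,0,0,0,0],[0,0,0,0,0]]'>/dev/null
python3 to.py 412 -229 42 -67.2
```

```text
t 6.2 pos [ 413.8 -229.6   42. ] jaw -67.34 cm [-0.15 -0.13  0.  ] turn -0.002 F [-0.3 -0.4 -0.9] w 87.0 tilt -1.0 j [-0.14  0.26  0.61  2.09 -0.2   0.84 -0.59]
```

```bash
python3 -m jog '[[-0.15,-0.13,0,0,0],[0,0,0,0,0.3],[0,0,0,0,0.6],[0,0,0,0,1],[0,0,0,0,1],[0,0,0,0,1],[0,0,0,0,1],[0,0,0,0,1],[0,0,0,0,1],[0,0,0,0,1]]' 35 >/dev/null
python3 to.py 412 -229 42 -67.2
python3 -m jog '[[0,0,-0.5,0,1],[0,0,-0.5,0,1],[0,0,-0.5,0,1],[0,0,-0.5,0,1],[0,0,-0.5,0,1],[0,0,0,0,1],[0,0,0,0,1],[0,0,0,0,1],[0,0,0,0,1],[0,0,0,0,1]]'>/dev/null
python3 to.py 455 38 65 -82.2; python3 -c "
from h import *
c=shot('side','s2.png');a=cv2.imread('pics/s2.png')[180:300,190:310];cv2.imwrite('pics/s2c.png',cv2.resize(a,None,fx=4,fy=4))"
```

```text
t 7.2 pos [ 412.5 -229.1   43. ] jaw -67.34 cm [-0.04 -0.02  0.1 ] turn -0.002 F [ 0.3  1.  -0.7] w 50.0 tilt -1.0 j [-0.14  0.25  0.61  2.1  -0.19  0.84 -0.59]
t 8.2 pos [ 411.9 -228.9   70.2] jaw -67.34 cm [ 14.25 -22.97   0.52] turn 0.259 F [ 0.5  0.6 -1.4] w 49.5 tilt -1.0 j [-0.16  0.19  0.62  2.08 -0.15  0.9  -0.63]
```

View pics/s2c.png

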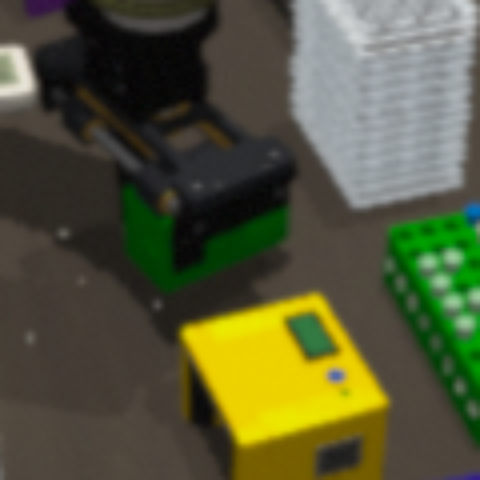

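The cartridge is held squarely and lifted level (crop ≈ (205,240)). I'll carry it in front of the stack, then align it.

```bash
python3 -m jog '[[0.8,-1.5,0,0,1],[1.5,-3,0,0,1],[1.5,-3,0,0,1],[1.5,-3,0,0,1],[1.5,-3,0,0,1],[1.5,-3,0,0,1],[1.5,-3,0,0,1],[1.5,-3,0,0,1],[1.5,-3,0,0,1],[0,0,0,0,1]]'>/dev/null
python3 to.py 430 73 70 -82.2
```

```text
t 9.25 pos [432.7  65.2  69.5] jaw -67.6 cm [ 0.05 -0.82 -0.05] turn 0.255 F [ 0.3 -0.3 -0.8] w 49.8 tilt -1.0 j [-0.6   0.1   0.36  2.15 -0.04  0.89 -1.4 ]
```

```bash
python3 -m jog '[[0,-0.4,0,0.065,1],[0,-0.4,0,0.065,1],[0,0,0,0.065,1],[0,0,0,0.06,1],[0,0,0,0,1],[0.5,0,0,0,1],[0.5,0,0.5,0,1],[0.5,0,0.5,0,1],[0.5,0,0.5,0,1],[0,0,0,0,1]]'>/dev/null
python3 to.py 457.4 73 45 -82.2
```

```text
t 10.25 pos [451.2  74.3  52.3] jaw -82.41 cm [0.59 0.2  0.73] turn -0.004 F [ 0.  -0.5 -0.8] w 49.8 tilt -1.0 j [-0.61  0.18  0.37  2.11 -0.08  0.86 -1.63]
```

```bash
python3 -m jog '[[0.4,0.2,0.3,0,1],[0.2,0,0.3,0,1],[0,0,0,0,1],[0,0,0,0,1],[0,0,0,0,1],[0,0,0,0,1],[0,0,0,0,1],[0,0,0,0,1],[0,0,0,0,1],[0,0,0,0,1]]'>/dev/null
python3 to.py 457.4 73 43 -82.2; python3 - <<'E'
from h import *
c=shot('top','t3.png');im=cv2.imread('pics/t3.png')
hsv=cv2.cvtColor(im,cv2.COLOR_BGR2HSV);g=cv2.inRange(hsv,(50,120,130),(70,255,255));g[:,:200]=0;g[:,290:]=0;g[:170]=0
k=max(cv2.findContours(g,0,1)[0],key=cv2.contourArea)
P=np.array([onz(c,u,v,.057)[:2] for u,v in k[:,0]],np.float32)*1000
R=cv2.minAreaRect(P);print(R,cv2.boxPoints(R).round(1).tolist())
# expected dock axis + cart outline
a=cv2.resize(im[130:250,195:295],None,fx=5,fy=5,interpolation=2)
def L(p,q,col):
    A=[tuple(int(t) for t in (proj(c,x)-[195,130])*5) for x in(p,q)];cv2.line(a,*A,col,1)
t=np.radians(7.8);e=np.array([np.cos(t),np.sin(t),0]);n=np.array([-e[1],e[0],0]);d=np.array([.611,.094,.07])
for s in(-.03,.03):L(d+s*n-.045*e,d+s*n-.15*e,(0,0,255))
cv2.imwrite('pics/t3c.png',a)
E
```

```text
t 11.25 pos [457.8  72.9  45.8] jaw -82.38 cm [-0.04 -0.01  0.28] turn -0.003 F [-0.4  0.1 -1.7] w 50.0 tilt -1.0 j [-0.6   0.21  0.37  2.1  -0.09  0.84 -1.62]
((537.6025390625, 85.19245910644531), (7.289962291717529, 43.4622802734375), 7.388586044311523) [[531.2000122070312, 106.30000305175781], [536.7999877929688, 63.20000076293945], [544.0, 64.0999984741211], [538.4000244140625, 107.19999694824219]]
```

View pics/t3c.png

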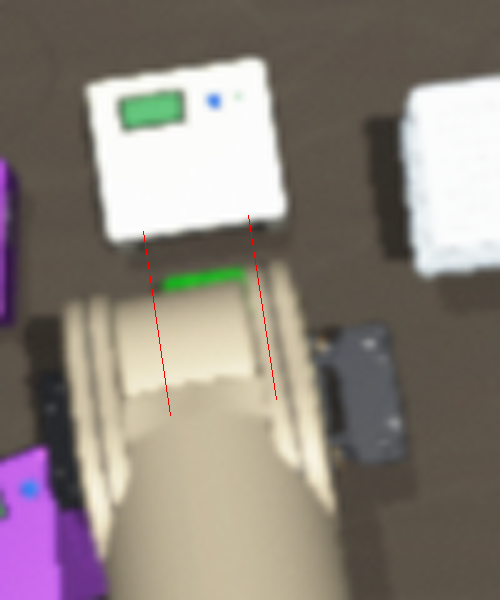

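The top view shows the cartridge's front edge (crop (205,280)) centred between the projected bay lines and square to the dock. I'll lower it and insert.

```bash
python3 -m jog '[[0,0,0.25,0,1],[1,0,0,0,1],[1,0,0,0,1],[1,0,0,0,1],[1,0,0,0,1],[0.5,0,0,0,1],[0.5,0,0,0,1],[0,0,0,0,1],[0,0,0,0,1],[0,0,0,0,1]]'>/dev/null
python3 to.py 536.7 83.8 43 -82.2
```

```text
t 12.3 pos [509.8  80.   43. ] jaw -82.37 cm [ 2.71 -0.02  0.01] turn -0.003 F [-0.7  0.   1.3] w 49.3 tilt -1.0 j [-0.57  0.32  0.37  1.97 -0.14  0.87 -1.57]
```

```bash
python3 -m jog '[[0.5,0,0,0,1],[0.5,0,0,0,1],[0.5,0,0,0,1],[0.4,0,0,0,1],[0.3,0,0,0,1],[0.2,0,0,0,1],[0,0,0,0,1],[0,0,0,0,1],[0,0,0,0,1],[0,0,0,0,1]]'>/dev/null
python3 to.py 536.7 83.8 43 -82.2
```

```text
t 13.3 pos [534.4  83.2  43.1] jaw -82.38 cm [ 0.24 -0.03  0.01] turn -0.003 F [-1.1  0.6  2.6] w 49.9 tilt -1.0 j [-0.55  0.37  0.36  1.91 -0.16  0.89 -1.55]
```

Now small steps until contact shows in the force.

```bash
python3 -m jog '[[0.15,0,0,0,1],[0.15,0,0,0,1],[0.15,0,0,0,1],[0,0,0,0,1],[0,0,0,0,1],[0,0,0,0,1],[0,0,0,0,1],[0,0,0,0,1],[0,0,0,0,1],[0,0,0,0,1]]'>/dev/null
python3 to.py 536.7 83.8 43 -82.2
python3 -m jog '[[0.2,0,0,0,1],[0.2,0,0,0,1],[0.2,0,0,0,1],[0.2,0,0,0,1],[0.2,0,0,0,1],[0.2,0,0,0,1],[0.2,0,0,0,1],[0.2,0,0,0,1],[0.2,0,0,0,1],[0.2,0,0,0,1]]'
python3 to.py 536.7 83.8 43 -82.2
```

```text
t 14.3 pos [537.7  83.6  43. ] jaw -82.35 cm [-0.1  -0.03 -0.  ] turn -0.003 F [-3.2 -1.1  3.7] w 49.6 tilt -1.0 j [-0.55  0.38  0.36  1.9  -0.16  0.9  -1.55]
time: 15.3
ee_pos: [0.5388, 0.0837, 0.0426]
eef_rot: [0.998, 0.065, -0.023, 0.001]
ft_force: [-13.0, -1.4, 14.9]
width: 0.0499
t 15.3 pos [538.8  83.7  42.6] jaw -82.51 cm [-0.21 -0.04 -0.03] turn -0.005 F [-13.   -1.4  14.9] w 49.9 tilt -0.9989 j [-0.54  0.41  0.36  1.85 -0.18  0.96 -1.53]
```

The tool stopped at x ≈ 538.8, within 2 mm of the prediction, and the force rose to 13 N: that is the stop. I'll relax, open, and rise.

```bash
python3 -m jog '[[0,0,0,0,1],[0,0,0,0,1],[0,0,0,0,0.7],[0,0,0,0,0.3],[0,0,0,0,0],[0,0,0,0,0],[0,0,0,0,0],[0,0,0,0,0],[0,0,0,0,0],[0,0,0,0,0]]'>/dev/null
python3 to.py 536.7 83.8 43 -82.2
python3 -m jog '[[0,0,-1,0,0],[0,0,-1,0,0],[0,0,-2,0,0],[0,0,-2,0,0],[0,0,-3,0,0],[0,0,-3,0,0],[-4,0,0,0,0],[-4,0,0,0,0],[-4,0,0,0,0],[0,0,0,0,0]]'>/dev/null
python3 to.py 536.7 83.8 43 -82.2; python3 - <<'E'
from h import *
c=shot('side','s4.png');im=cv2.imread('pics/s4.png')
cv2.imwrite('pics/s4c.png',cv2.resize(im[120:230,180:320],None,fx=5,fy=5,interpolation=2))
c=shot('top','t4.png');im=cv2.imread('pics/t4.png');hsv=cv2.cvtColor(im,cv2.COLOR_BGR2HSV)
cv2.imwrite('pics/t4c.png',cv2.resize(im[130:250,185:305],None,fx=5,fy=5,interpolation=2))
E
```

```text
t 16.3 pos [539.7  83.8  42.2] jaw -82.52 cm [-0.3  -0.04 -0.07] turn -0.006 F [ 0.5 -0.   0.3] w 86.3 tilt -0.999 j [-0.54  0.41  0.36  1.85 -0.18  0.95 -1.53]
t 17.3 pos [424.6  67.8 180.4] jaw -82.63 cm [11.84 -0.14 13.3 ] turn -0.007 F [ 0.4 -0.5  0.4] w 86.9 tilt -0.9993 j [-0.64 -0.04  0.37  2.02  0.01  1.2  -1.71]
```

View pics/s4c.png

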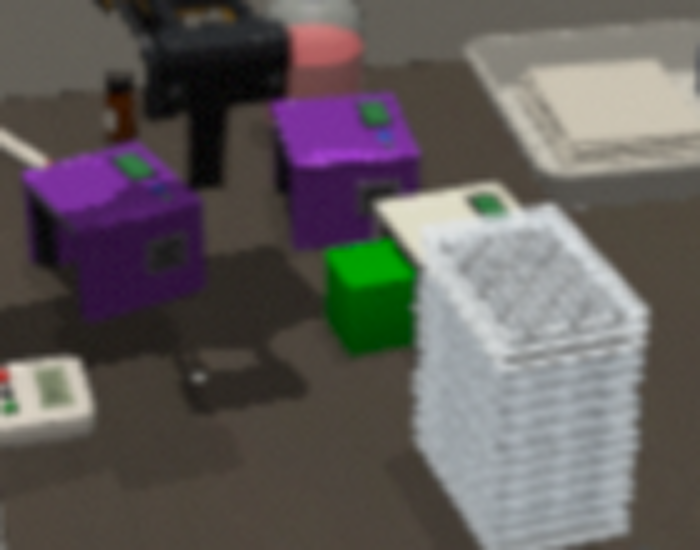

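View pics/t4c.png

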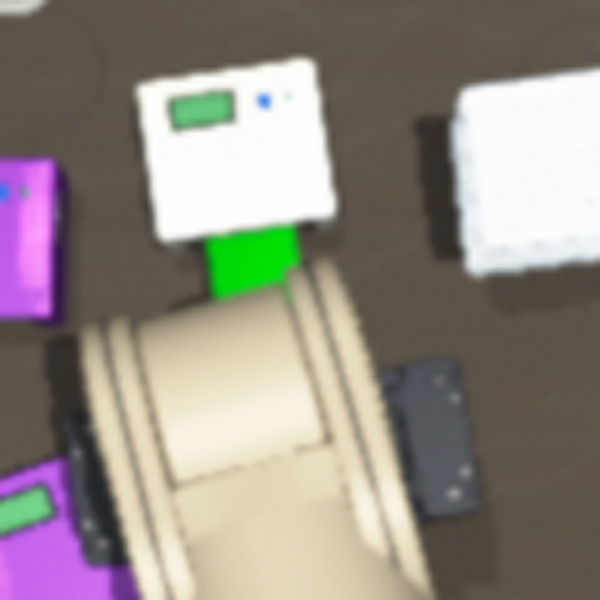

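The cartridge lies flat in the bay mouth, but the arm hides its rear edge in the top view. I'll move the arm aside and measure how far it sticks out.

```bash
python3 -m jog '[[0,2,-1,0,0],[0,3,-1,0,0],[0,3,-1,0,0],[0,3,0,0,0],[0,3,0,0,0],[0,2,0,0,0],[0,0,0,0,0],[0,0,0,0,0],[0,0,0,0,0],[0,0,0,0,0]]'>/dev/null
python3 - <<'E'
from h import *
c=shot('top','t5.png');im=cv2.imread('pics/t5.png');hsv=cv2.cvtColor(im,cv2.COLOR_BGR2HSV)
g=cv2.inRange(hsv,(50,120,130),(70,255,255));g[:,:215]=0;g[:,265:]=0;g[:170]=0;g[205:]=0
k=max(cv2.findContours(g,0,1)[0],key=cv2.contourArea)
P=np.array([onz(c,u,v,.055)[:2] for u,v in k[:,0]],np.float32)*1000
R=cv2.minAreaRect(P);B=cv2.boxPoints(R);print(R,B.round(1).tolist())
t=np.radians(7.8);M=np.array([[np.cos(t),np.sin(t)],[-np.sin(t),np.cos(t)]])
print('dock frame',((B-[611,94])@M.T).round(1).tolist())
cv2.imwrite('pics/t5c.png',cv2.resize(im[130:250,165:325],None,fx=5,fy=5,interpolation=2))
E
```

```text
((542.7820434570312, 84.69803619384766), (46.276939392089844, 51.67234802246094), 7.680461883544922) [[516.4000244140625, 107.19999694824219], [523.2999877929688, 56.0], [569.2000122070312, 62.20000076293945], [562.2999877929688, 113.4000015258789]]
dock frame [[-91.9, 25.9], [-92.0, -25.7], [-45.8, -25.8], [-45.7, 25.8]]
```

View pics/t5c.png

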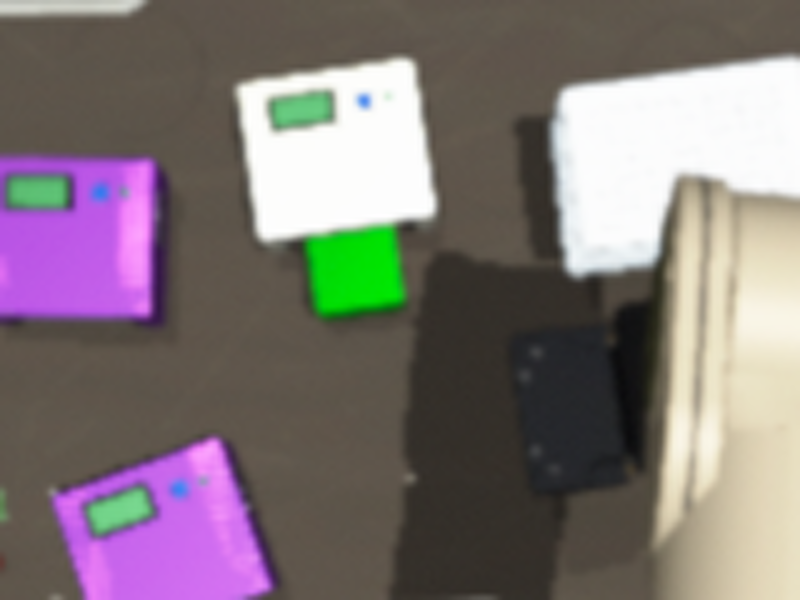

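The rear edge measures 91–92 mm from the dock origin against 90 expected, which is within calibration and mask error. To be sure, I'll nudge the rear face with closed fingers.

```bash
python3 to.py 480 76 180 -82.2; python3 -m jog '[[0,-2,0,0,1],[0,-3,0,0,1],[0,-3,0,0,1],[0,-3,0,0,1],[0,-3,0,0,1],[0,-2,0,0,1],[0,0,0,0,1],[0,0,0,0,1],[0,0,0,0,1],[0,0,0,0,1]]' 20 >/dev/null
python3 to.py 480 76 40 -82.2
```

```text
t 18.45 pos [459.  -95.5 216.8] jaw -82.52 cm [  4.41 -16.75   3.47] turn -0.006 F [-0.1 -1.5  0.2] w 87.3 tilt -0.9996 j [-0.46  0.    0.57  1.9   0.01  1.26 -1.34]
t 19.45 pos [436.1  72.2 216.3] jaw -82.16 cm [ 4.88  0.12 17.5 ] turn 0.001 F [ 0.6 -0.7  1.3] w 14.9 tilt -0.9996 j [-0.64 -0.05  0.37  1.95  0.02  1.27 -1.72]
```

```bash
python3 -m jog '[[0.5,0,2,0,1],[0.5,0,3,0,1],[0.5,0,3,0,1],[0.5,0.1,3,0,1],[0.5,0,2.5,0,1],[0.5,0,2,0,1],[0.5,0,1.5,0,1],[0,0,0.4,0,1],[0,0,0,0,1],[0,0,0,0,1]]'>/dev/null
python3 to.py 505 79.4 40 -82.2
```

```text
t 20.45 pos [470.7  66.9  37.5] jaw -82.87 cm [ 3.56 -0.81 -0.33] turn -0.012 F [-0.7 -0.4  0.6] w 0.8 tilt -0.9997 j [-0.59  0.27  0.39  2.06 -0.12  0.86 -1.58]
```

```bash
python3 -m jog '[[0.5,-0.4,0,0,1],[0.6,-0.4,0,0,1],[0.6,0,0,0,1],[0.6,0,0,0,1],[0.5,0,0,0,1],[0.3,0,0,0,1],[0.2,0,0,0,1],[0.2,0,0,0,1],[0,0,0,0,1],[0,0,0,0,1]]'>/dev/null
python3 to.py 512 80.4 38 -82.2
python3 -m jog '[[0.2,0,0,0,1],[0.2,0,0,0,1],[0.2,0,0,0,1],[0.2,0,0,0,1],[0.2,0,0,0,1],[0.2,0,0,0,1],[0.2,0,0,0,1],[0.2,0,0,0,1],[0.2,0,0,0,1],[0.2,0,0,0,1]]'>/dev/null
python3 to.py 512 80.4 38 -82.2
```

```text
t 21.45 pos [509.1  80.9  39.4] jaw -82.86 cm [0.28 0.08 0.13] turn -0.011 F [-0.2  0.2 -0.9] w 0.7 tilt -0.9998 j [-0.58  0.34  0.38  1.96 -0.15  0.89 -1.57]
t 22.45 pos [511.1  81.1  36.1] jaw -82.84 cm [ 0.07  0.08 -0.2 ] turn -0.011 F [-11.5  -1.8  10. ] w 0.4 tilt -0.9982 j [-0.56  0.38  0.37  1.92 -0.17  0.94 -1.55]
```

It is blocked at 11.5 N with no advance, so it is home. I'll back off, rise clear and take a last check.

```bash
python3 -m jog '[[-0.5,0,0,0,1],[-1,0,0,0,1],[-1.5,0,0,0,1],[-1,0,-2,0,1],[0,0,-3,0,1],[0,0,-3,0,1],[0,0,-3,0,1],[0,0,-3,0,1],[0,0,0,0,1],[0,0,0,0,1]]'>/dev/null
python3 -m jog '[[0,2,0,0,1],[0,3,0,0,1],[0,3,0,0,1],[0,3,0,0,1],[0,3,0,0,1],[0,2,0,0,1],[0,0,0,0,1],[0,0,0,0,1],[0,0,0,0,1],[0,0,0,0,1]]'>/dev/null
python3 - <<'E'
from h import *
c=shot('top','t6.png');im=cv2.imread('pics/t6.png');hsv=cv2.cvtColor(im,cv2.COLOR_BGR2HSV)
g=cv2.inRange(hsv,(50,120,130),(70,255,255));g[:,:215]=0;g[:,265:]=0;g[:170]=0;g[205:]=0
k=max(cv2.findContours(g,0,1)[0],key=cv2.contourArea)
P=np.array([onz(c,u,v,.055)[:2] for u,v in k[:,0]],np.float32)*1000
B=cv2.boxPoints(cv2.minAreaRect(P))
t=np.radians(7.8);M=np.array([[np.cos(t),np.sin(t)],[-np.sin(t),np.cos(t)]])
print('dock frame',((B-[611,94])@M.T).round(1).tolist(), r.read_state()['time'])
a=cv2.imread('pics/top0.png');d=cv2.absdiff(a,im).max(2)
print('diff rack',d[145:182,343:405].max(),'bottle',d[158:192,110:146].max())
cv2.imwrite('pics/t6c.png',im)
E
```

```text
dock frame [[-91.9, 25.9], [-92.0, -25.7], [-45.8, -25.8], [-45.7, 25.8]] 24.5
diff rack 195 bottle 15
```

View pics/t6c.png

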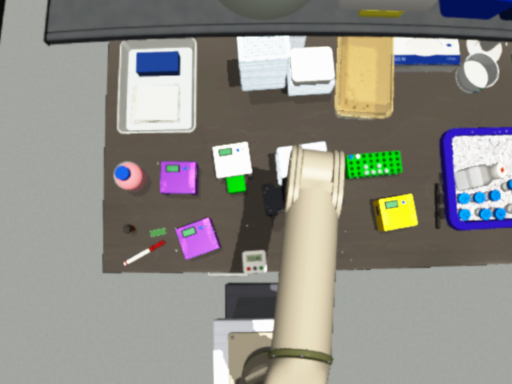

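```bash
python3 - <<'E'
from h import *
a=cv2.imread('pics/top0.png');b=cv2.imread('pics/t6.png');print('rack',cv2.absdiff(a,b).max(2)[145:182,348:405].max())
s=r.read_state();print(s['ee_pos'],s['ft_force'],s['time']);print(r.close_job())
E
```

```text
rack 15
[ 0.48822598 -0.08532405  0.1743217 ] [-0.80685194 -0.20058007 -0.10018583] 24.5
the job is handed in; nothing more can be done
None
```

The green cartridge is in the white dock's bay, up against the stop, and the job is handed in at 24.5 s. I gripped it by its rear end, carried it in front of the plate stack, slid it in until it stopped, and let go.

- **Fully home:** the first push stopped within 2 mm of the predicted point, with 13 N showing at the wrist. A second push on the rear face with closed fingers met 11.5 N. The camera measured the same cartridge position before and after it.
- **Small disagreement:** the camera put the rear edge 92 mm from the dock origin, where 90 mm was expected. I put this down to calibration and mask error, since the second push did not move it.
- **Flat and clear:** after release the side view showed the cartridge lying flat. At hand-in the arm was clear, with the tool at a height of 174 mm and near-zero wrist force.
- **Bystanders:** the bottle looked unchanged in the before-and-after top pictures. The first rack comparison failed (195). The arm was covering the edge of that window, and a narrower window clear of it showed no change (15).

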